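# Hold the tall vial down on the vortex mixer

### The job

Take the one tall vial out of the rack, stand it upright in the cup on top of the vortex mixer, and with the vial push the spring-loaded cup about half-way down its 15 mm stroke. Finish while still holding the vial pressed there: do not let go, and let only the vial, not the hand, press on the mixer. Leave the short vials in the rack and everything else on the bench where it is.

Things in the scene. Friction and masses are not known exactly. Their poses are not given: they have to be found in the camera images.
- tall_vial_center (a point): Centre of the tall vial, 37.5 mm above its underside, z up along the vial. Closed amber glass vial, 75 mm tall, 25 to 45 g, with an aluminium crimp cap: straight glass 23 mm across from 0 to 61 mm above its underside, neck 17 mm across to 67 mm, cap 21 mm across on top. It stands at the start in one of the four places of the rack, its underside 8 mm above the bench. Gripping it with the grasp point about 50 mm above its underside keeps the fingertips clear of rack and cup.
- short_vial0_center (a point): Centre, 23 mm above its underside, of a short vial: same glass and cap, 23 mm across but only 46 mm tall; stands in the rack; leave it there.
- short_vial1_center (a point): Centre of a second short vial, like the first.
- short_vial2_center (a point): Centre of a third short vial, like the first.
- rack: Grey plastic vial rack, a block 52 mm (its x) by 200 mm (its y) by 30 mm high, fixed to the bench; origin at the centre of its underside. Four round holes 26 mm across and 22 mm deep in one row along its y axis, at y = -72, -24, 24 and 72 mm. A vial is gripped best with the fingers closing along the rack's x axis, on either side of the row. May stand left or right of the mixer.
- mixer: Vortex mixer fixed to the bench: white box housing 150 mm (x) by 120 mm (y) at its foot and 75 mm high, with a grey collar 60 mm across up to 85 mm, a round dial and a switch on its front (-x) face, and the black rubber cup above the middle. Origin at the centre of its underside.
- cup_seat (a point): Centre of the inner floor of the mixer's cup (moves with it), 110 mm above the bench when the cup is up. The round black rubber cup opens upward: 12 mm deep inside, 29 mm across at its floor flaring to 42 mm at its rim; outside 50 mm across at the rim.
- mixer_cup (a joint): How far the cup is pressed down, in m: 0 = fully up (start), 0.015 = bottomed out. It is spring-loaded and comes up by itself: it starts to move at about 2.7 N of downward push, rises by 0.6 N per mm, needs about 7 N at half stroke (7.5 mm) and about 12 N to bottom out.
- beaker_center (a point): Centre of an empty glass beaker, 60 mm across, 65 mm tall, beyond the mixer and rack; leave it.
- bottle_center (a point): Centre of an amber solvent bottle, 66 mm across, 115 mm tall, far to the left; leave it.
- jar_center (a point): Centre of a white plastic jar, 60 mm across, 70 mm tall, far to the right; leave it.
- dish_center (a point): Centre of a flat clear lidded dish, 88 mm across, 15 mm tall, beyond the mixer and rack; leave it.

How it is judged (in metres and radians):
On the way, in this order (a step that is already met when the one before it is completed fails the run):
1. the tall vial is lifted clear out of the rack (height (world z) of tall_vial_center above 0.075 m and contact force between tall_vial and rack below 0.1 N), for 0.1 s.
2. the tall vial stands upright on the floor of the mixer's cup (horizontal distance between tall_vial_center and cup_seat below 0.008 m and z of tall_vial_center in the frame of cup_seat between 0.033 and 0.042 m and angle between tall_vial_center's own z axis and vertical below 0.15 rad), for 0.1 s.
At the end, for the whole second after the job is handed in: Still gripped (over 2 N), the tall vial stands at rest (20 mm/s), upright (0.15 rad) on the cup floor (8 mm off-centre), keeps the cup 4.5 to 10.5 mm down with over 3 N; hand and arm off the mixer; short vials moved under 15 mm, beaker, bottle, jar, dish under 30 mm (all of step 2 and value of joint mixer_cup between 0.0045 and 0.0105 m and contact force between tall_vial and mixer above 3 N and contact force between the fingers and tall_vial above 2 N and contact force between each of the fingers, the arm and mixer below 0.3 N and linear speed of tall_vial below 0.02 m/s and distance of each of short_vial0_center, short_vial1_center, short_vial2_center from where it was at the start of the episode below 0.015 m and distance of each of beaker_center, bottle_center, jar_center, dish_center from where it was at the start of the episode below 0.03 m); the arm keeps its last pose, push and grip.
It fails at once if one of the short vials is pulled out of its place or tipped (moved over 15 mm) (distance of any of short_vial0_center, short_vial1_center, short_vial2_center from where it was at the start of the episode above 0.015 m).
It fails at once if the beaker, bottle, jar or dish is pushed away or knocked over (moved over 30 mm) (distance of any of beaker_center, bottle_center, jar_center, dish_center from where it was at the start of the episode above 0.03 m).
It also fails if it takes over 43 s, if anything falls off the work surface, if the arm or the gripper's body presses on something with over 40 N, if the wrist force passes 120 N, or if a joint passes its speed limit or range.

### The arm

A 7-joint arm with a two-finger parallel gripper is mounted at the origin on the work surface. World frame = base frame: x ahead of the robot, y to its left, z up, the work surface at z = 0. Lengths are in mm, angles in rad, forces in N, time in s.
With the tool pointing down it reaches from about 425 to 1025 mm from the base axis. Payload 9.4 kg.
Tool frame: the origin (TCP) lies midway between the tips of the shut fingers; the grasp point (between the pads) lies 19 mm behind it (grip_depth is the distance from the TCP to the grasp point, in mm); z points along the fingers, x is the direction in which the jaws open and shut, and the axes are right-handed (so a half turn about z gives the same grasp; the last joint's range is limited). The gripper opens to 93 mm and grips with 3 to 60 N. Pads are 15 mm wide; open, the fingers measure 128 mm over their backs; the gripper's body (75 mm by 188 mm) begins 65 mm behind the grasp point.
Start: joints at [1.21, 0.599, -0.003, 1.599, 0.002, 0.943, -0.08], TCP at [202.992, -696.002, 180.718] pointing down, gripper open.
Joint ranges: [-2.57, 2.57], [-0.35, 1.97], [-1.29, 1.29], [0.11, 2.56], [-1.05, 4.19], [0.11, 1.86], [-2.63, 2.63]. Speed limits (rad/s): [2.22, 2.22, 3.01, 3.01, 3.14, 3.14, 3.14].

### API

Orientations are given as a rotation vector (axis times angle).
In Python, from plant import * gives the robot as it stands. The module is installed in compiled form; this text tells all that it offers.
- The arm moves only by the tool arm_command, never from a script. Its argument "motion" is a list that holds one entry, the list of rows, each a list of 7 numbers: the turn, a rotation vector about the world's x, y, z in degrees, then the shift along the world's x, y, z in mm, then the opening in per cent of the stroke, from 0 (shut) to 100 (fully open). In form: [[[rx, ry, rz, x, y, z, jaw], ...]]. A call has 1 to 12 rows; each row is the pose to reach, as a shift and turn from the pose commanded when the call began; what a row does not reach only later rows make up. A row lasts 1/10 s, in which the tool goes at most 50 mm and 8.59 degrees, less where a joint would pass 70% of its speed; a pose out of reach is approached as far as the arm can. A call with a gripper value outside its range is refused whole. The fingers move at their own pace and stop on an object; "newtons" is the grip in N (left out, the last holds). Time passes only in rows, so rows that repeat a pose let the fingers close. It gives the time, the measured TCP pose, the force and the opening at its end, in the units of the state.
- observe(): the state, without advancing time (a new reading comes with each control period).
- camera(name): name is "scene" or "top" or "wrist"; returns a dict with "color" (420x560x3 uint8, red, green, blue), "K" (3x3 intrinsics, pixels), "rvec" (rotation vector, rad) and "tvec" (3), from world to camera coordinates, as OpenCV has them; the wrist camera has in their place "hand_eye" (4x4, takes a point from camera to tool coordinates, whose origin is the TCP and whose axes are the tool frame's). Camera axes: x right, y down, z forward; pixel columns grow to the right and rows downward; lengths in mm; the calibration is good to about 2 mm. A picture is of the moment at which its call begins: read the wrist's pose just before it. There is no depth.
- hand_in(): hands the job in, once; it reports no verdict.
The state is a dict: "t": time; "joints": joint angles; "qd": joint speeds; "tau": joint torques, N m; "tcp_pos": TCP position; "tool_rot": TCP orientation; "contact_force": force on the tool from outside, world axes, zero at the start; "torque": the same for the moment, N m; "width": finger opening in mm.
Only numpy, scipy, OpenCV 4.12 (cv2) and the standard library are available. Lean on these libraries where they do the work, as an engineer would, in place of code of your own. Each camera call takes 0.05 s, during which the arm holds its last target. There are 200 camera calls.

## Working session

There is one attempt and no reset: what is moved stays moved. The work goes in short steps, Python scripts to look and compute and a tool call to move; the robot and the scene stay as the last step left them, time stands still between calls to the robot, and variables do not carry over. Pictures are saved under pics/ and viewed, about 8 in all and at most 12, crops included, and the job is handed in when it is done.

Besides the shell and the picture viewer there is one more tool, called after "Request:" as name(argument=value, ...), one argument or row to a line, values as JSON. arm_command: Moves the arm, as the interface text tells. Its arguments: {"type":"object","properties":{"motion":{"type":"array"},"newtons":{"type":"number"}},"required":["motion"]}

```bash
mkdir -p pics && cat > h.py <<'E'
from plant import *
import numpy as np, cv2
def ray(c,u,v):
    R=cv2.Rodrigues(np.array(c["rvec"],float))[0];t=np.array(c["tvec"],float).ravel()
    p=cv2.undistortPoints(np.array([[[u,v]]],float),np.array(c["K"],float),None)[0,0]
    return -R.T@t, R.T@np.array([p[0],p[1],1.])
def onz(c,u,v,z):
    o,d=ray(c,u,v); return o+d*(z-o[2])/d[2]
E
python3 - <<'E'
from h import *
import pickle
o=observe(); print({k:np.round(v,3) for k,v in o.items()})
for n in("top","scene"):
    c=camera(n); pickle.dump(c,open(n+".pkl","wb")); cv2.imwrite(f"pics/{n}.png",cv2.cvtColor(c["color"],cv2.COLOR_RGB2BGR))
    print(n,np.round(ray(c,280,210),2))
E
```

```text
{'t': np.float64(0.0), 'joints': array([ 1.21 ,  0.6  , -0.003,  1.6  ,  0.002,  0.943, -0.08 ]), 'qd': array([ 0.001,  0.   ,  0.001, -0.   , -0.   ,  0.001,  0.002]), 'tau': array([-1.0000e-03, -7.6508e+01,  1.4970e+00, -2.5236e+01, -5.2000e-02,
        1.7000e-02,  0.0000e+00]), 'tcp_pos': array([ 202.828, -695.493,  179.877]), 'tool_rot': array([-2.513e+00,  1.884e+00,  2.000e-03]), 'contact_force': array([0.098, 0.484, 0.383]), 'torque': array([0.028, 0.037, 0.007]), 'width': np.float64(92.836)}
top [[ 4.96670e+02  1.16300e+01  1.28239e+03]
 [ 1.20000e-01 -1.00000e-02 -9.90000e-01]]
scene [[ 1.20656e+03 -7.00620e+02  1.08883e+03]
 [-4.30000e-01  5.10000e-01 -7.40000e-01]]
```

View pics/top.png

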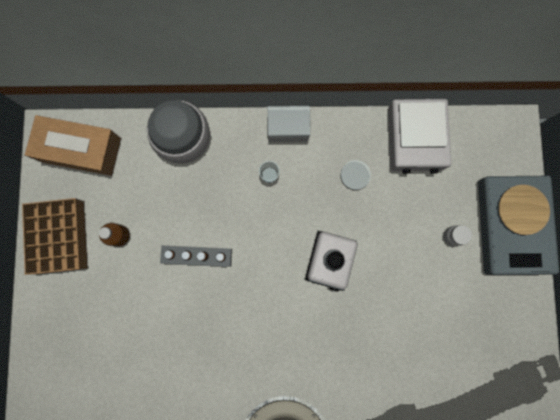

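View pics/scene.png

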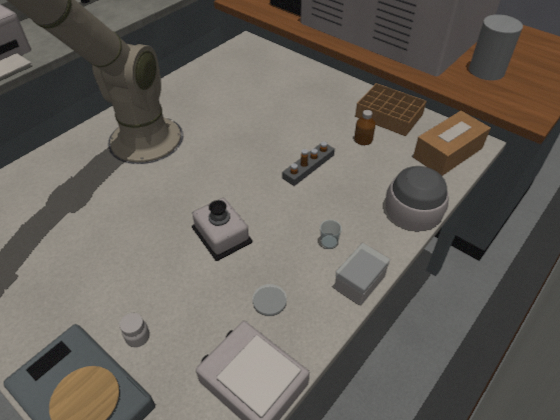

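Top view: rack at (196,256) with caps at about (169,255), (186,256), (202,256), (220,257), and the mixer cup at (335,260). In the scene view, the vial standing higher is at (305,158), second from the mixer end of the rack.

```bash
python3 - <<'E'
from h import *
import pickle
T=pickle.load(open("top.pkl","rb"));S=pickle.load(open("scene.pkl","rb"))
g=cv2.cvtColor(T["color"],cv2.COLOR_RGB2GRAY)
def blobs(m,x0,y0,lo,hi):
    n,_,s,ce=cv2.connectedComponentsWithStats(m.astype(np.uint8))
    return [(s[i,4],ce[i]+[x0,y0]) for i in range(1,n) if lo<=s[i,4]<=hi]
sub=g[246:266,162:230]; 
for a,c in blobs(sub>150,162,246,10,150): print("cap",a,c.round(1),"z54",onz(T,*c,54)[:2].round(1),"z83",onz(T,*c,83)[:2].round(1))
m=(g[238:276,150:245]<115).astype(np.uint8); m=cv2.morphologyEx(m,cv2.MORPH_CLOSE,np.ones((9,9)))
c=max(cv2.findContours(m,0,2)[0],key=cv2.contourArea).reshape(-1,2)+[150,238]
P=np.array([onz(T,u,v,30)[:2] for u,v in c],np.float32); print("rack",cv2.minAreaRect(P))
for a,c in blobs(g[240:282,312:358]<45,312,240,80,900): print("cup",a,c.round(1),onz(T,*c,122)[:2].round(1))
a=cv2.cvtColor(T["color"],cv2.COLOR_RGB2BGR)[225:300,150:370]; b=cv2.cvtColor(S["color"],cv2.COLOR_RGB2BGR)[135:260,180:350]
a=cv2.resize(a,(792,270),interpolation=2); b=cv2.resize(b,(449,330),interpolation=2)
o=np.zeros((600,800,3),np.uint8);o[:270,:792]=a;o[270:,:449]=b;cv2.imwrite("pics/crop.png",o)
E
```

```text
cap 45 [215.8 246.3] z54 [545.7 185. ] z83 [544.5 180.9]
cap 40 [167.8 254.1] z54 [525.1 318.7] z83 [524.4 311.4]
cap 38 [184.9 254.9] z54 [522.3 270.9] z83 [521.7 264.7]
cap 40 [200.1 255.8] z54 [519.6 228.6] z83 [519.  223.4]
cap 37 [219.2 256.8] z54 [516.5 175.1] z83 [516.  171.2]
cap 11 [180. 265.] z54 [494.6 284.1] z83 [494.6 277.6]
rack ((519.5133666992188, 244.36199951171875), (200.43016052246094, 51.22200012207031), 87.49540710449219)
cup 233 [334.7 260.2] [ 503.9 -137.5]
```

View pics/crop.png

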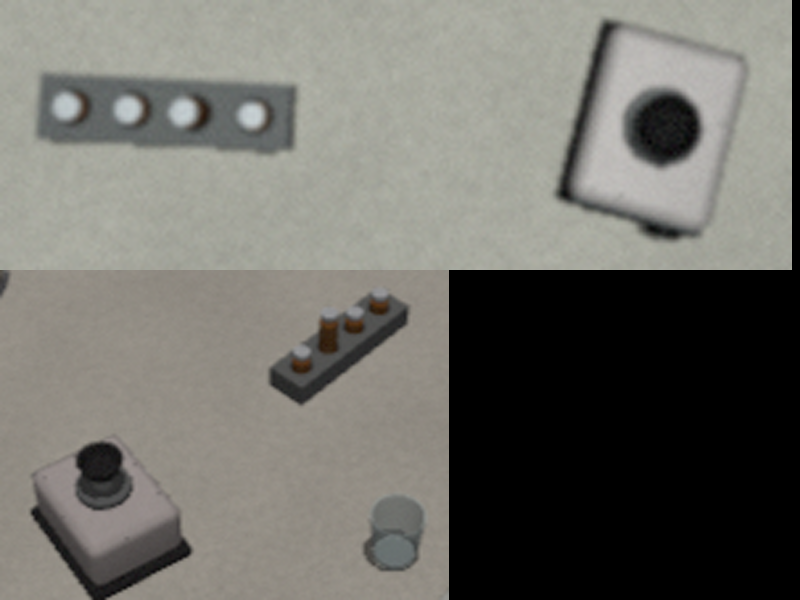

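Tall vial is third from the left (second from the mixer side), near (519, 223). The rack yaw is about -3° and the cup is near (504, -137). I'm moving above the vial.

Request:
arm_command(
  motion=[
    [[0, 0, 36, 297, 496, 30, 100], [0, 0, 36, 297, 496, 30, 100], [0, 0, 36, 297, 496, 30, 100], [0, 0, 36, 297, 496, 30, 100], [0, 0, 36, 297, 496, 30, 100], [0, 0, 36, 297, 496, 30, 100], [0, 0, 36, 297, 496, 30, 100], [0, 0, 36, 297, 496, 30, 100], [0, 0, 36, 297, 496, 30, 100], [0, 0, 36, 297, 496, 30, 100], [0, 0, 36, 297, 496, 30, 100], [0, 0, 36, 297, 496, 30, 100]],
  ],
)

```text
t: 1.3
tcp_pos: [501.8, -196.0, 210.9]
tool_rot: [-2.974, 1.01, -0.001]
contact_force: [0.5, -0.8, 0.3]
width: 92.9
```

Request:
arm_command(
  motion=[
    [[0, 0, 35, 19, 423, 0, 100], [0, 0, 35, 19, 423, 0, 100], [0, 0, 35, 19, 423, 0, 100], [0, 0, 35, 19, 423, 0, 100], [0, 0, 35, 19, 423, 0, 100], [0, 0, 35, 19, 423, 0, 100], [0, 0, 35, 19, 423, 0, 100], [0, 0, 35, 19, 423, 0, 100], [0, 0, 35, 19, 423, 0, 100], [0, 0, 35, 19, 423, 0, 100], [0, 0, 35, 19, 423, 0, 100], [0, 0, 35, 19, 423, 0, 100]],
  ],
)

```text
t: 2.5
tcp_pos: [519.0, 221.3, 210.4]
tool_rot: [3.139, -0.077, -0.001]
contact_force: [0.6, -0.0, -0.1]
width: 93.3
```

```bash
cat >> h.py <<'E'
def wrist(name):
    o=observe(); c=camera("wrist"); Rt=cv2.Rodrigues(np.array(o["tool_rot"]))[0]; H=np.array(c["hand_eye"])
    R=Rt@H[:3,:3]; p=Rt@H[:3,3]+o["tcp_pos"]
    c["rvec"]=cv2.Rodrigues(R.T)[0].ravel(); c["tvec"]=-R.T@p
    cv2.imwrite(f"pics/{name}.png",cv2.cvtColor(c["color"],cv2.COLOR_RGB2BGR))
    import pickle; pickle.dump(c,open(name+".pkl","wb"))
    print(o["t"],o["tcp_pos"].round(1),"toolx",Rt[:,0].round(3),"z",Rt[:,2].round(3),"F",o["contact_force"].round(2),"w",o["width"])
    print("cam",p.round(1),R[:,2].round(2)); return c
def proj(c,p): return cv2.projectPoints(np.array([p],float),np.array(c["rvec"],float),np.array(c["tvec"],float),np.array(c["K"]),None)[0].ravel()
E
python3 - <<'E'
from h import *
c=wrist("w1"); print(proj(c,[519,223,83]))
E
```

```text
2.5 [519.  221.3 210.4] toolx [ 0.999 -0.049 -0.   ] z [-0.001 -0.001 -1.   ] F [ 0.56 -0.01 -0.14] w 93.27074003344757
cam [522.9 302.7 414.9] [-0.02 -0.29 -0.96]
[274.72120395 191.13324582]
```

View pics/w1.png

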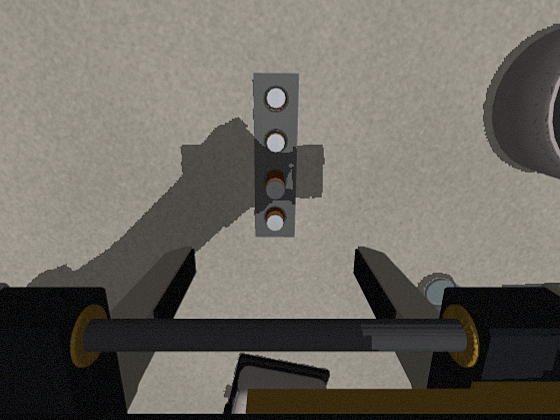

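Wrist view: the tall vial's cap is shaded, at about (276,188), where I predicted (275,191). The short caps are at (276,98), (275,141) and (275,222). The fingers straddle the row cleanly.

```bash
python3 - <<'E'
from h import *
import pickle
c=pickle.load(open("w1.pkl","rb")); print(onz(c,276,188,83).round(1))
for p in [(276,98),(275.5,141.5),(275,222)]: print(onz(c,*p,54).round(1))
im=c["color"].astype(int)[165:205,255:297]; hsv=cv2.cvtColor(im.astype(np.uint8),cv2.COLOR_RGB2HSV)
print(im[::3,21].tolist())
E
```

```text
[520.6 226.4  83. ]
[525.2 320.1  54. ]
[522.4 273.7  54. ]
[517.1 177.3  54. ]
[[34, 38, 37], [35, 39, 35], [44, 31, 9], [41, 24, 0], [59, 29, 0], [63, 63, 60], [77, 80, 81], [82, 84, 86], [81, 81, 85], [86, 84, 87], [80, 84, 84], [72, 77, 75], [88, 87, 89], [88, 90, 88]]
```

Request:
arm_command(
  motion=[
    [[0, 0, 0, 1, 2, -50, 100], [0, 0, 0, 1, 2, -100, 100], [0, 0, 0, 1, 2, -130, 100], [0, 0, 0, 1, 2, -150, 100], [0, 0, 0, 1, 2, -165, 100], [0, 0, 0, 1, 2, -171, 100], [0, 0, 0, 1, 2, -171, 100], [0, 0, 0, 1, 2, -171, 100], [0, 0, 0, 1, 2, -171, 100]],
  ],
)

```text
t: 3.45
tcp_pos: [520.6, 224.9, 40.7]
tool_rot: [-3.14, 0.076, -0.002]
contact_force: [-0.3, 0.4, -0.0]
width: 93.4
```

Request:
arm_command(
  motion=[
    [[0, 0, 0, 0, 0, 0, 60], [0, 0, 0, 0, 0, 0, 45], [0, 0, 0, 0, 0, 0, 35], [0, 0, 0, 0, 0, 0, 28], [0, 0, 0, 0, 0, 0, 22], [0, 0, 0, 0, 0, 0, 15], [0, 0, 0, 0, 0, 0, 10], [0, 0, 0, 0, 0, 0, 10], [0, 0, 0, 0, 0, 0, 10], [0, 0, 0, 0, 0, 0, 10], [0, 0, 0, 0, 0, 0, 10], [0, 0, 0, 0, 0, 0, 10]],
  ],
  newtons=25,
)

```text
t: 4.65
tcp_pos: [520.0, 225.0, 39.7]
tool_rot: [3.141, -0.075, -0.0]
contact_force: [0.9, -0.1, 0.2]
width: 19.7
```

```bash
python3 - <<'E'
from h import *
c=wrist("w2"); print(observe()["width"],proj(c,[520,225,83]))
a=cv2.imread("pics/w2.png")[180:420,150:410]; s=pickle=None
S=camera("scene")["color"][110:200,250:370,::-1]
o=np.zeros((480,800,3),np.uint8); o[:240*1+120,:390]=cv2.resize(a,(390,360)); o[:300,400:800]=cv2.resize(S,(400,300),interpolation=2); cv2.imwrite("pics/c2.png",o)
E
```

```text
4.65 [520.  225.   39.7] toolx [ 0.999 -0.048 -0.   ] z [-0. -0. -1.] F [ 0.86 -0.13  0.15] w 19.717483888177085
cam [523.7 306.1 244.3] [-0.01 -0.29 -0.96]
19.656218440674856 [274.97203922 263.97771055]
```

View pics/c2.png

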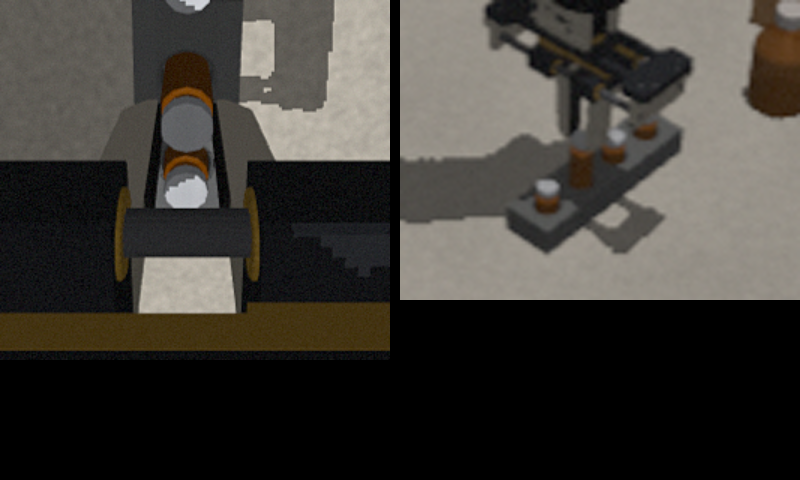

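The vial is between the pads: cap at about (275,263), where I predicted (275,264). Width reads a bit under 23 mm, which is probably pad give. Lifting.

Request:
arm_command(
  motion=[
    [[0, 0, 0, 0, 0, 10, 10], [0, 0, 0, 0, 0, 25, 10], [0, 0, 0, 0, 0, 45, 10], [0, 0, 0, 0, 0, 70, 10], [0, 0, 0, 0, 0, 100, 10], [0, 0, 0, 0, 0, 130, 10], [0, 0, 0, 0, 0, 160, 10], [0, 0, 0, 0, 0, 160, 10], [0, 0, 0, 0, 0, 160, 10]],
  ],
)

```text
t: 5.65
tcp_pos: [520.2, 224.9, 200.7]
tool_rot: [-3.14, 0.075, -0.003]
contact_force: [-1.3, -0.8, -1.1]
width: 19.7
```

Request:
arm_command(
  motion=[
    [[0, 0, 0, 0, -20, 0, 10], [0, 0, 0, 0, -55, 0, 10], [0, 0, 0, 0, -95, 0, 10], [0, 0, 0, 0, -135, 0, 10], [0, 0, 0, 0, -175, 0, 10], [0, 0, 0, 0, -215, 0, 10], [0, 0, 0, 0, -250, 0, 10], [0, 0, 0, 0, -280, 0, 10], [0, 0, 0, 0, -295, 0, 10], [0, 0, 0, 0, -300, 0, 10], [0, 0, 0, 0, -300, 0, 10], [0, 0, 0, 0, -300, 0, 10]],
  ],
)

```text
t: 6.85
tcp_pos: [520.1, -73.3, 199.6]
tool_rot: [-3.14, 0.072, 0.0]
contact_force: [-0.2, 0.3, -0.2]
width: 19.4
```

```bash
python3 - <<'E'
from h import *
c=wrist("w3"); p=observe()["tcp_pos"]; print("cap pred",proj(c,p+[0,0,43.3]),"bottom",proj(c,p+[0,0,-31.7]),"cup",proj(c,[504,-137.5,122]))
S=camera("scene");print("scene cap pred",proj(S,p+[0,0,43.3]),proj(S,p+[0,0,-31.7]))
u,v=proj(S,p).astype(int); print(u,v)
s=S["color"][v-60:v+60,u-60:u+60,::-1]
o=np.zeros((420,800,3),np.uint8); o[:,:400]=cv2.imread("pics/w3.png")[:,80:480]; o[:400,400:800]=cv2.resize(s,(400,400),interpolation=2); cv2.imwrite("pics/c3.png",o)
E
```

```text
6.85 [520.1 -73.3 199.6] toolx [ 0.999 -0.046 -0.   ] z [-0.     0.001 -1.   ] F [-0.24  0.3  -0.2 ] w 19.368794977612858
cam [523.6   7.7 404.2] [-0.01 -0.29 -0.96]
cap pred [275.00095947 263.9635584 ] bottom [274.87336591 221.24705028] cup [261.71643659 267.70413717]
scene cap pred [234.52961181 162.38215452] [236.66251209 183.1166164 ]
235 174
```

View pics/c3.png

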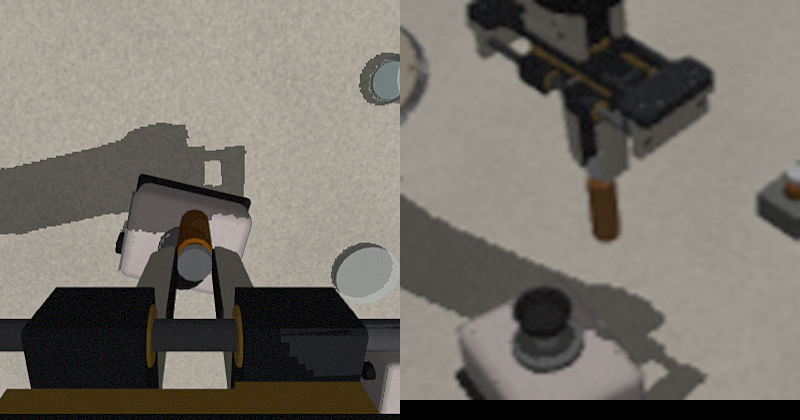

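The vial is held upright and as predicted (cap at (275,263)), but it hides the cup from the wrist camera. I'll go past the cup to get a clear close look.

Request:
arm_command(
  motion=[
    [[0, 0, 0, -5, -20, 0, 10], [0, 0, 0, -10, -55, 0, 10], [0, 0, 0, -16, -90, 0, 10], [0, 0, 0, -16, -115, 0, 10], [0, 0, 0, -16, -125, 0, 10], [0, 0, 0, -16, -125, 0, 10], [0, 0, 0, -16, -125, 0, 10], [0, 0, 0, -16, -125, 0, 10]],
  ],
)

```text
t: 7.75
tcp_pos: [504.4, -198.1, 199.8]
tool_rot: [-3.14, 0.071, -0.0]
contact_force: [0.7, -0.5, -0.7]
width: 19.7
```

```bash
python3 - <<'E'
from h import *
c=wrist("w4"); print("cup pred",proj(c,[504,-136,122]))
E
```

```text
7.75 [ 504.4 -198.1  199.8] toolx [ 0.999 -0.045  0.   ] z [ 0.     0.001 -1.   ] F [ 0.74 -0.49 -0.72] w 19.70502618544523
cam [ 507.8 -117.   404.4] [-0.01 -0.29 -0.96]
cup pred [271.14523116 137.96715408]
```

View pics/w4.png

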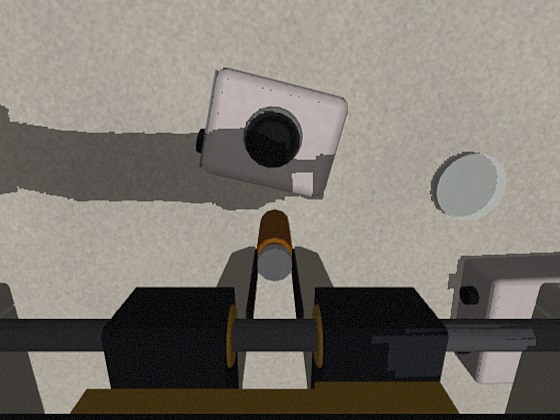

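The cup is clear now. Its rim circle spans about u 244–300 and v 108–166, against a predicted centre of (271,138). I'll fit it.

```bash
python3 - <<'E'
from h import *
import pickle
c=pickle.load(open("w4.pkl","rb")); g=cv2.cvtColor(c["color"],cv2.COLOR_RGB2GRAY)
for th in(28,35,45):
    m=(g[95:180,235:312]<th).astype(np.uint8); m=cv2.morphologyEx(m,cv2.MORPH_OPEN,np.ones((7,7)))
    k=max(cv2.findContours(m,0,1)[0],key=cv2.contourArea)+np.array([235,95]); P=np.array([onz(c,*p,122)[:2] for p in k.reshape(-1,2)],np.float32)
    print(th,cv2.fitEllipse(k),cv2.fitEllipse(P),cv2.minEnclosingCircle(P))
E
```

```text
28 ((266.1597595214844, 148.11322021484375), (31.122499465942383, 51.971248626708984), 123.72552490234375) ((499.2483825683594, -144.92440795898438), (27.635499954223633, 45.86663818359375), 54.784969329833984) ((502.1116943359375, -140.74755859375), 22.728073120117188)
35 ((271.7149353027344, 139.53347778320312), (53.020530700683594, 53.62969970703125), 45.79951477050781) ((504.4034423828125, -137.93687438964844), (46.118133544921875, 47.321231842041016), 103.01734161376953) ((504.4974670410156, -137.95941162109375), 24.32467269897461)
45 ((271.7740173339844, 139.34457397460938), (53.79584884643555, 54.60794448852539), 142.0487518310547) ((504.477294921875, -137.79656982421875), (46.9585075378418, 47.993690490722656), 71.08771514892578) ((504.77899169921875, -137.35736083984375), 24.76456642150879)
```

Request:
arm_command(
  motion=[
    [[0, 0, 0, 0, 25, 0, 10], [0, 0, 0, 0, 50, 0, 10], [0, 0, 0, 0, 62, 0, 10], [0, 0, 0, 0, 62, 0, 10], [0, 0, 0, 0, 62, 0, 10], [0, 0, 0, 0, 62, 0, 10], [0, 0, 0, 0, 62, -15, 10], [0, 0, 0, 0, 62, -30, 10], [0, 0, 0, 0, 62, -35, 10], [0, 0, 0, 0, 62, -35, 10], [0, 0, 0, 0, 62, -35, 10], [0, 0, 0, 0, 62, -35, 10]],
  ],
  newtons=40,
)

```text
t: 9.0
tcp_pos: [504.4, -138.2, 165.3]
tool_rot: [3.14, -0.076, 0.001]
contact_force: [-0.7, -0.6, -0.4]
width: 19.1
```

```bash
python3 - <<'E'
from h import *
c=wrist("w5"); p=observe()["tcp_pos"]; print("cap pred",proj(c,p+[0,0,43.3]))
S=camera("scene");print("scene bottom pred at cup",proj(S,[504.4,-137.7,p[2]-31.7]),proj(S,p+[0,0,-31.7]))
u,v=proj(S,p+[0,0,-40]).astype(int); print(u,v)
s=S["color"][v-40:v+40,u-40:u+40,::-1]
o=np.zeros((420,800,3),np.uint8); o[:,:400]=cv2.imread("pics/w5.png")[:,80:480]; o[:400,400:800]=cv2.resize(s,(400,400),interpolation=2); cv2.imwrite("pics/c5.png",o)
E
```

```text
9.0 [ 504.4 -138.2  165.3] toolx [ 0.999 -0.048  0.001] z [ 0.001 -0.    -1.   ] F [-0.72 -0.61 -0.37] w 19.119785479867847
cam [507.9 -57.  369.9] [-0.01 -0.29 -0.96]
cap pred [274.94211903 263.94068558]
scene bottom pred at cup [216.70886474 202.71915301] [216.56747425 202.81373631]
216 204
```

View pics/c5.png

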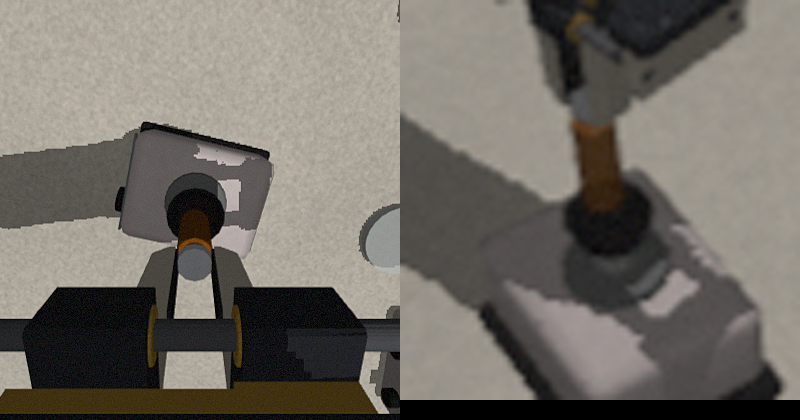

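The vial is over the cup in both views, with its bottom just above the rim. Lowering to contact.

Request:
arm_command(
  motion=[
    [[0, 0, 0, 0, 0, -8, 10], [0, 0, 0, 0, 0, -15, 10], [0, 0, 0, 0, 0, -20, 10], [0, 0, 0, 0, 0, -22, 10], [0, 0, 0, 0, 0, -23, 10], [0, 0, 0, 0, 0, -24, 10], [0, 0, 0, 0, 0, -25, 10], [0, 0, 0, 0, 0, -26, 10], [0, 0, 0, 0, 0, -26, 10], [0, 0, 0, 0, 0, -26, 10], [0, 0, 0, 0, 0, -26, 10], [0, 0, 0, 0, 0, -26, 10]],
  ],
)

```text
t: 10.3
tcp_pos: [504.0, -138.0, 138.8]
tool_rot: [3.141, -0.075, 0.0]
contact_force: [-1.4, 0.3, 4.3]
width: 19.1
```

Force is 4.3 N at an expected 2.9 mm depression, and the spring model gives 4.4 N, so the two agree. Now 4.5 mm more.

Request:
arm_command(
  motion=[
    [[0, 0, 0, 0, 0, -1, 10], [0, 0, 0, 0, 0, -2, 10], [0, 0, 0, 0, 0, -3, 10], [0, 0, 0, 0, 0, -4, 10], [0, 0, 0, 0, 0, -4.5, 10], [0, 0, 0, 0, 0, -4.5, 10], [0, 0, 0, 0, 0, -4.5, 10], [0, 0, 0, 0, 0, -4.5, 10], [0, 0, 0, 0, 0, -4.5, 10], [0, 0, 0, 0, 0, -4.5, 10], [0, 0, 0, 0, 0, -4.5, 10], [0, 0, 0, 0, 0, -4.5, 10]],
  ],
)

```text
t: 11.5
tcp_pos: [504.1, -138.0, 134.3]
tool_rot: [3.141, -0.075, 0.0]
contact_force: [-2.7, 0.2, 6.8]
width: 19.2
```

```bash
python3 - <<'E'
from h import *
c=wrist("w6"); F=[]
for i in range(8): camera("wrist"); F.append(observe()["contact_force"])
o=observe();p=o["tcp_pos"];print("meanF",np.mean(F,0).round(2),p.round(2),"cap pred",proj(c,p+[0,0,43.3]))
S=camera("scene");u,v=proj(S,p+[0,0,-20]).astype(int)
s=S["color"][v-40:v+40,u-40:u+40,::-1]
w=np.zeros((420,800,3),np.uint8); w[:,:400]=cv2.imread("pics/w6.png")[:,80:480]; w[:400,400:800]=cv2.resize(s,(400,400),interpolation=2); cv2.imwrite("pics/c6.png",w)
E
```

```text
11.5 [ 504.1 -138.   134.3] toolx [ 0.999 -0.048  0.   ] z [ 0. -0. -1.] F [-2.75  0.19  6.75] w 19.221050715494503
cam [507.7 -56.8 338.9] [-0.01 -0.29 -0.96]
meanF [-2.01  0.28  6.71] [ 504.08 -138.05  134.35] cap pred [274.92725033 264.1030373 ]
```

View pics/c6.png

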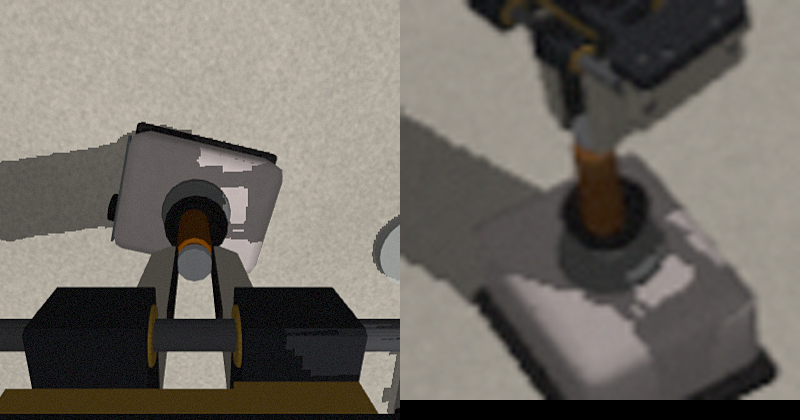

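The vial sits in the cup and the fingers are clear of the rim. Force is 6.7 N, and the grip is unchanged (cap at (275,263), as predicted). Handing in.

```bash
python3 -c "
from plant import *
print(hand_in()); o=observe(); print(o['t'],o['tcp_pos'],o['contact_force'],o['width'])"
```

```text
the job is handed in; nothing more can be done
None
the job is handed in; nothing more can be done
```

I took the tall vial out of the rack and stood it upright in the mixer cup. I pressed the cup about half-way down and handed the job in at about 12 s, still holding the vial with the grip set to 40 N. No verdict is reported, so success rests on the checks below.

**Press depth:** The tool height puts the cup about 7.4 mm down. The mean vertical force of 6.7 N gives about 6.8 mm from the spring figures. They differ by about 0.6 mm, and both are inside the 4.5 to 10.5 mm window.

**Position:** The tool was within 1 mm of the measured cup centre, and the tool axis was vertical. The vial's cap was where I predicted it in the wrist view, so it had not slipped or tilted noticeably. In the pictures the fingers were clear of the cup.

**Not fully explained:**
- **Finger opening:** It read about 19 to 20 mm on the 23 mm glass. I took this as pad give, since the pictures showed the vial properly held.
- **Sideways force:** While pressing, there was about 2 N along -x, possibly friction or light contact with the cup wall. I did not correct it.
- **Short vials and other objects:** I did not measure them again at the end. No move went near them after the vial was lifted out.

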